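# Set the polariser ring and hold the lamp on

### The job

Push the white lever of the polariser ring round with a fingertip until the yellow pointer stands over the middle of the red stud on the dial, and let go of it; do not pinch the lever. Then press the orange lamp button beside the stage all the way down and finish while still holding it down, so the lamp stays on. Pick up nothing, and leave the other things on the bench where they are.

Things in the scene. Friction and masses are not known exactly. Their poses are not given: they have to be found in the camera images.
- ring_axis (a point): the vertical turning axis of the polariser ring, a black knurled ring 104 mm across lying flat on a fixed dark steel base plate (200x260 mm, 12 mm thick); the point is on the axis at the ring's top, 37 mm above the worktop. The plate reaches 130 mm from the axis towards the dial side and 70 mm behind it. The ring turns 1.3 rad either way from the middle of the dial, drags with about 0.10 N m of friction (some 1.3 N at the lever) and stays where it is left
- lever_top (a point): centre of the top of the white upright lever on the ring: a flat paddle 24 mm along the radius, 10 mm thick across it, standing from 30 to 80 mm above the worktop, its centre 76 mm from the axis. Push on its broad side faces, square to the radius. A flat arm 12 mm wide lies below it (top 30 mm above the worktop); nothing else on the plate is higher than 38 mm
- pointer_tip (a point): tip of the thin yellow pointer on the same arm, in line with lever and axis, 112 mm from the axis, 23 mm above the worktop; it passes freely over the studs
- ring: the turning ring with its lever and pointer; origin on the turning axis, 22 mm above the worktop; its -x axis points outward along the lever and pointer, z up; its yaw grows as the ring turns counterclockwise seen from above
- stud_red: red round stud on the base plate's dial, 18 mm across, 5 mm high (top 17 mm above the worktop), fixed, 112 mm from the ring's axis; origin at the centre of its underside. The wanted setting. Red, blue and green studs stand 0.95 rad apart on the dial in any order, the middle one at the middle of the dial
- stud_blue: blue stud, likewise; not wanted
- stud_green: green stud, likewise; not wanted
- lamp_base: fixed black round housing of the lamp button, 44 mm across and 12 mm high, origin at the centre of its underside on the worktop; stands to the left or to the right of the stage
- lamp_top (a point): centre of the top of the orange round push button, 28 mm across, in that housing, 22 mm above the worktop; pressed straight down; the point moves with the button
- lamp (a joint): travel of the button: 0 up, 0.006 m fully down; a spring pushes it back up, and about 5 N holds it fully down. The lamp is on only while it is down
- jar: white jar with a red screw cap, 46 mm across, 64 mm tall; loose bystander, origin at the centre of its underside
- bottle: small clear bottle with a blue cap, 56 mm across, 104 mm tall; loose bystander, origin at the centre of its underside
- beaker: clear beaker, 60 mm across, 70 mm tall; loose bystander, origin at the centre of its underside
- tape: roll of masking tape lying flat, 62 mm across, 19 mm high; loose bystander, origin at the centre of its underside
- marker: blue felt marker lying down, 135 mm long, 17 mm thick; loose bystander, origin at the centre of its underside (of its lying length)
- vial_rack: grey rack of sample vials, 60x120 mm, 49 mm tall; loose bystander, origin at the centre of its underside
Mind the look-alikes: they are no part of the job. Of the things that look like the lamp_base, the smallest one is meant.

How it is judged:
By the outcome, as a careful person would: the job done as asked, in the order asked, and still so for the second after the job is handed in, while the arm keeps its last pose, push and grip.
It also fails if it takes over 54 s, if anything falls off the work surface, if the arm or the gripper's body presses on something with over 40 N, if the wrist force passes 120 N, or if a joint passes its speed limit or range.

### The arm

A 7-joint arm with a two-finger parallel gripper is mounted at the origin on a cart in front of the work surface, level with it; the furniture and walls round the work are solid. World frame = base frame: x ahead of the robot, y to its left, z up, the work surface at z = 0. Lengths are in m, angles in rad, forces in N, time in s.
With the tool pointing down it reaches from about 0.425 to 0.925 m from the base axis. Payload 6.8 kg.
Tool frame: the origin (TCP) lies on the centre line of the jaws, within the pads' length; the fingertips stand 8 mm ahead of it and the grasp point (between the pads) lies 11 mm behind it (bot.tips_ahead is the distance from the TCP to the fingertips, in m); z points along the fingers, y is the line along which they close (so a half turn about z gives the same grasp; the last joint's range is limited). The gripper opens to 85 mm and grips with 20 to 120 N. Pads are 22 mm wide; open, the fingers measure 114 mm over their backs; the gripper's body (76 mm by 85 mm) begins 54 mm behind the grasp point. The pads swing forward as they close: fully open they stand 13 mm farther back than shut.
Start: joints at [1.233, 0.477, 0.022, 1.555, -0.011, 1.109, -0.083], TCP at [0.154, -0.657, 0.239] pointing down, gripper open.
Joint ranges: [-2.96, 2.96], [-0.34, 2.1], [-1.41, 1.46], [0.24, 2.44], [-1.37, 4.51], [0.17, 1.92], [-2.96, 2.96]. Speed limits (rad/s): [2.39, 2.39, 3.14, 3.14, 3.14, 3.14, 3.14].

### API

Orientations are given as a unit quaternion [w, x, y, z].
In Python, from station import bot gives the robot as it stands.
- The arm moves only by the tool send_rows, never from a script. Its argument "deltas" is text: rows parted by semicolons, each of 4 numbers parted by spaces: the shift along the tool's x, y, z in m, then the turn about the tool's z in degrees. In form: x y z spin; .... A call has 1 to 5 rows; each row is the pose to reach, as a shift and turn from the pose commanded when the call began, along the tool's axes at that moment; what a row does not reach only later rows make up. A row lasts 1/10 s, in which the tool goes at most 50 mm and 8.59 degrees, less where a joint would pass 70% of its speed; a pose out of reach is approached as far as the arm can. A call with a gripper value outside its range is refused whole. "claw" is the opening, from 0 (shut) to 1 (fully open), set as the call begins (left out, the last holds). The fingers move at their own pace and stop on an object; "force" is the grip in N (left out, the last holds). Time passes only in rows, so rows that repeat a pose let the fingers close. It gives the time, the measured TCP pose, the force, the opening and the grip force at its end, in the units of the state.
- bot.get_obs(): the state, without advancing time (a new reading comes with each control period).
- bot.read_camera(name): name is "scene" or "top" or "wrist"; returns a dict with "img" (480x640x3 uint8, red, green, blue), "depth" (480x640 float32, m along the optical axis (not along the pixel's ray), 0 where there is no reading), "fx", "fy", "cx", "cy" (pixels), "dist_coeffs" ([k1, k2, p1, p2, k3] as OpenCV has them; the pictures are not rectified), "camera_from_world" (4x4, takes a point from world to camera coordinates). Camera axes: x right, y up, looking along -z (the intrinsics and any distortion apply to the point x, -y, -z); pixel columns grow to the right and rows downward; lengths in m; the calibration is good to about 2 mm. A picture is of the moment at which its call begins.
- bot.hand_in(): hands the job in; it is judged then, once.
Trained networks look in a picture, given as the dict that the camera call returned (one of the last four; its "shot" number tells which), for a name from the list of things; names that differ only in an ending like _2 or _b are one class to them, and where a whole thing is asked for, a point or a joint stands for the part that bears it (a point fixed in the world has none). Each returns a list of dicts, best first, with "confidence" (0 to 1); they miss things now and then, are a little off and sometimes report something else, mostly with a low value. They report only what shows in the picture. A call takes as long as a camera call. They do not tell look-alikes from the thing itself.
- bot.masks_of(picture, query): "mask" (480x640 bool, what is visible of it).
- bot.landmark_of(picture, query): "xyz" ([x, y, z] in m, in world coordinates, good to about 4 mm: a listed point, or the origin of a listed thing).
The state is a dict: "t": time; "q": joint angles; "joint_vel": joint speeds; "joint_torque": joint torques, N m; "eef_pos": TCP position; "tool_rot": TCP orientation; "contact_force": force on the tool from outside, world axes, zero at the start; "torque": the same for the moment, N m; "gripper_width": opening from 0.0 (shut) to 1.0 (fully open); "grasp_force": force on a finger pad.
Only numpy, scipy, OpenCV 4.12 (cv2) and the standard library are available. Lean on these libraries where they do the work, as an engineer would, in place of code of your own. Each camera call takes 0.05 s, during which the arm holds its last target. There are 200 camera calls.

## Working session

There is one attempt and no reset: what is moved stays moved. The work goes in short steps, Python scripts to look and compute and a tool call to move; the robot and the scene stay as the last step left them, time stands still between calls to the robot, and variables do not carry over. Pictures are saved under pics/ and viewed, at most 10 in all, crops included, and the job is handed in when it is done.

Besides the shell and the picture viewer there is one more tool, called as name(argument=value, ...), one argument or row to a line, values as JSON. send_rows: Moves the arm, as the interface text tells. Its arguments: {"type":"object","properties":{"deltas":{"type":"string"},"claw":{"type":"number"},"force":{"type":"number"}},"required":["deltas"]}

```bash
mkdir -p pics; cat > h.py <<'E'
from station import bot
import numpy as np, cv2
def save(p,n): cv2.imwrite('pics/'+n+'.png',p['img'][:,:,::-1])
def find(p,names,k=3):
    for n in names:
        for r in bot.landmark_of(p,n)[:k]: print(n,round(r['confidence'],2),np.round(r['xyz'],4), px(p,r['xyz']))
def px(p,X):
    c=p['camera_from_world']@np.append(X,1); c=c[:3]
    K=np.array([[p['fx'],0,p['cx']],[0,p['fy'],p['cy']],[0,0,1]])
    u,_=cv2.projectPoints(np.array([[[c[0],-c[1],-c[2]]]]),np.zeros(3),np.zeros(3),K,np.array(p['dist_coeffs'],float))
    return np.round(u.ravel()).astype(int)
E
python3 - <<'E'
from h import *
o=bot.get_obs();print(o['t'],o['eef_pos'],o['tool_rot'],o['contact_force'],bot.tips_ahead)
N=['ring_axis','lever_top','pointer_tip','ring','stud_red','stud_blue','stud_green','lamp_base','lamp_top','jar','bottle','beaker','tape','marker','vial_rack']
for c in ['top','scene']:
    p=bot.read_camera(c);save(p,c);print(c);find(p,N)
E
```

```text
0.0 [ 0.1536227  -0.65668459  0.23830962] [-9.09586846e-04  9.93402586e-01  1.14675379e-01 -1.79766898e-04] [-0.38951843  0.02492853  0.33882498] 0.008
top
ring_axis 0.97 [0.5224 0.0834 0.0383] [289 241]
lever_top 0.8 [0.4505 0.1078 0.0771] [279 267]
pointer_tip 0.59 [0.4178 0.1183 0.0241] [277 279]
ring 0.74 [0.5258 0.0825 0.0229] [289 240]
stud_red 0.39 [0.4161 0.0492 0.011 ] [302 280]
stud_blue 0.53 [0.4349 0.1539 0.007 ] [265 274]
stud_green 0.48 [ 0.4852 -0.0184  0.012 ] [326 254]
stud_green 0.16 [0.4069 0.3429 0.0184] [196 285]
lamp_base 0.89 [4.811e-01 4.228e-01 3.000e-04] [169 259]
lamp_base 0.68 [0.4881 0.2979 0.0022] [213 256]
lamp_base 0.51 [0.4131 0.3446 0.0039] [197 283]
lamp_top 0.67 [0.4825 0.4162 0.0301] [169 258]
lamp_top 0.6 [0.4894 0.2905 0.0339] [214 255]
lamp_top 0.38 [0.4113 0.3433 0.0216] [196 283]
jar 0.73 [ 4.553e-01 -2.621e-01  1.000e-04] [413 264]
bottle 0.85 [ 0.3269  0.468  -0.0035] [153 315]
bottle 0.64 [0.4125 0.3416 0.0026] [198 283]
bottle 0.6 [0.4357 0.155  0.0108] [264 273]
beaker 0.91 [ 0.7058  0.3471 -0.0022] [197 180]
beaker 0.74 [0.4177 0.0512 0
[... 526 characters left out ...]
 0.0067] [268 228]
stud_blue 0.56 [0.4369 0.1532 0.0074] [268 228]
stud_green 0.56 [ 0.4808 -0.0214  0.013 ] [314 258]
lamp_base 0.55 [0.4838 0.2903 0.0008] [258 196]
lamp_base 0.54 [ 0.415   0.3415 -0.0026] [232 196]
lamp_base 0.47 [0.4823 0.4166 0.0015] [239 174]
lamp_top 0.63 [0.4103 0.3438 0.0263] [229 190]
lamp_top 0.61 [0.4819 0.4179 0.0313] [237 167]
lamp_top 0.5 [0.4892 0.2898 0.0302] [259 189]
bottle 0.64 [ 3.288e-01  4.692e-01 -4.000e-04] [190 184]
beaker 0.59 [ 0.4506 -0.2633  0.0018] [358 328]
beaker 0.19 [0.6075 0.3568 0.0012] [280 169]
tape 0.66 [ 0.4158 -0.4325  0.0025] [390 386]
marker 0.68 [ 0.3261 -0.4558 -0.0038] [367 416]
vial_rack 0.67 [ 0.6079  0.3576 -0.0016] [280 169]
```

```bash
python3 - <<'E'
import cv2,numpy as np
a=cv2.imread('pics/top.png')[210:310,140:340];b=cv2.imread('pics/scene.png')[150:270,190:340]
a=cv2.resize(a,(780,390),interpolation=cv2.INTER_CUBIC)
cv2.imwrite('pics/crop.png',a)
cv2.imwrite('pics/crop2.png',cv2.resize(b,(750,600),interpolation=cv2.INTER_CUBIC))
E
```

```text
(no output)
```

View pics/top.png

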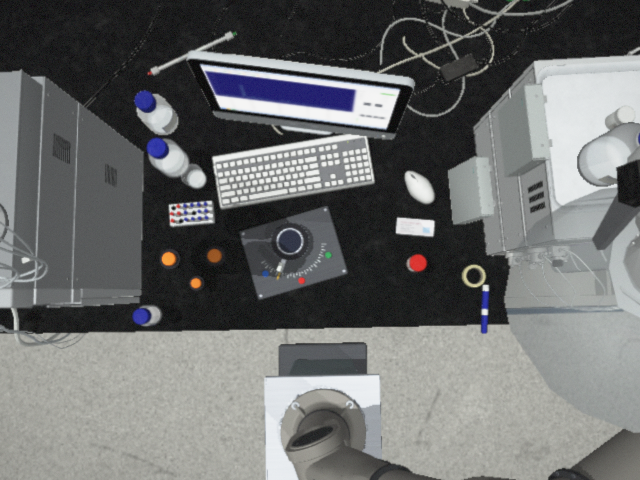

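View pics/crop.png

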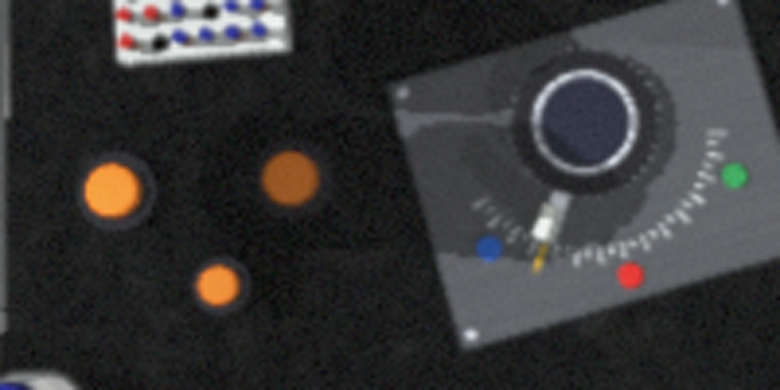

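View pics/crop2.png

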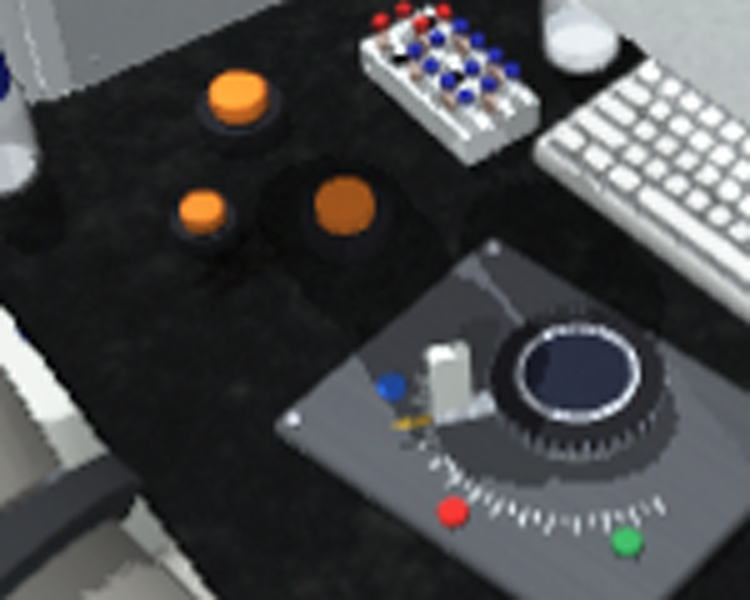

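Top view: the ring with its lever and yellow pointer at (278,272), red stud (302,280), blue (265,274), green (327,254). There are three lamp-like buttons at (169,259), (214,256, in shade) and (196,283). In both crops (196,283) is clearly the smallest, so it is the one meant, at about (0.412, 0.343).

Red lies at azimuth ≈196° and the lever at ≈161°, so I push it about 35° ccw (towards -y) with shut fingers.

```bash
cat >> h.py <<'E'
from scipy.spatial.transform import Rotation as R
def plan(targets,az=None,pos=None):
    """targets: (x,y,z[,tool-x azimuth deg]); prints shifts from present pose"""
    o=bot.get_obs();q=o['tool_rot'];r=R.from_quat([q[1],q[2],q[3],q[0]]);M=r.as_matrix()
    a0=np.degrees(np.arctan2(M[1,0],M[0,0]));print('t',o['t'],'pos',o['eef_pos'].round(4) if hasattr(o['eef_pos'],'round') else o['eef_pos'],'az',a0.round(1),'zdir',M[:,2].round(3),'F',np.round(o['contact_force'],1))
    for t in targets:
        d=M.T@(np.array(t[:3])-o['eef_pos']);print(d.round(4),'spin',round(a0-t[3],1) if len(t)>3 else 0)
E
python3 - <<'E'
from h import *
plan([(.35,-.4,.22,0),(.46,0,.2,-15),(.464,.15,.15,-15)])
E
```

```text
t 1.6 pos [ 0.1538 -0.6573  0.2393] az 13.2 zdir [ 0. -0. -1.] F [-0.3 -0.5  0.4]
[ 0.2497 -0.2058  0.0193] spin 13.2
[ 0.4479 -0.5702  0.0393] spin 28.2
[ 0.486  -0.7154  0.0893] spin 28.2
```

send_rows(
  deltas="0.25 -0.206 0.019 13; 0.25 -0.206 0.019 13; 0.25 -0.206 0.019 13; 0.25 -0.206 0.019 13; 0.25 -0.206 0.019 13",
  claw=0,
)

```text
t: 2.1
eef_pos: [0.3061, -0.4572, 0.2248]
tool_rot: [0.0, 1.0, 0.001, 0.0]
contact_force: [1.2, 0.3, 0.4]
gripper_width: 0.141
grasp_force: 0.0
```

```bash
python3 - <<'E'
from h import *
plan([(.36,-.37,.22,0),(.46,0,.2,-15)])
E
```

```text
t 2.1 pos [ 0.3061 -0.4572  0.2248] az 0.2 zdir [ 0.    -0.001 -1.   ] F [1.2 0.3 0.4]
[ 0.0541 -0.0871  0.0048] spin 0.2
[ 0.1551 -0.4568  0.0246] spin 15.2
```

send_rows(
  deltas="0.05 -0.05 0.005 0; 0.08 -0.095 0.01 0; 0.1 -0.14 0.01 0; 0.12 -0.19 0.01 0; 0.13 -0.235 0.01 0",
)

```text
t: 2.6
eef_pos: [0.4292, -0.2439, 0.215]
tool_rot: [0.0, 1.0, 0.002, 0.001]
contact_force: [0.9, 1.0, 0.3]
gripper_width: -0.0
grasp_force: 0.0
```

send_rows(
  deltas="0.01 -0.048 0.01 0; 0.02 -0.097 0.02 0; 0.02 -0.145 0.02 0; 0.02 -0.19 0.02 0; 0.02 -0.19 0.02 0",
)

```text
t: 3.1
eef_pos: [0.4476, -0.0493, 0.1952]
tool_rot: [-0.001, 1.0, 0.006, 0.001]
contact_force: [0.1, -1.0, -0.4]
gripper_width: -0.002
grasp_force: 0.0
```

```bash
python3 - <<'E'
from h import *
plan([(.464,.15,.15,-15)])
p=bot.read_camera('wrist');save(p,'w1');find(p,['lever_top','pointer_tip','ring_axis','stud_red','stud_blue','stud_green'],1)
E
```

```text
t 3.1 pos [ 0.4476 -0.0493  0.1952] az 0.7 zdir [ 0.001  0.002 -1.   ] F [ 0.1 -1.  -0.4]
[ 0.0189 -0.199   0.0456] spin 15.7
lever_top 0.73 [0.4523 0.1113 0.0792] [103 231]
pointer_tip 0.62 [0.4147 0.1193 0.0258] [134 256]
ring_axis 0.74 [0.5226 0.0831 0.0375] [154 136]
stud_red 0.79 [0.4116 0.0546 0.0094] [208 254]
stud_blue 0.62 [0.4321 0.1496 0.0111] [108 233]
stud_green 0.64 [ 0.4855 -0.0252  0.0118] [289 180]
```

send_rows(
  deltas="0.003 -0.048 0.01 8; 0.006 -0.097 0.02 16; 0.01 -0.145 0.03 20; 0.012 -0.195 0.035 20; 0.012 -0.195 0.035 20",
)

```text
t: 3.95
eef_pos: [0.4587, 0.1439, 0.1594]
tool_rot: [-0.001, 0.985, -0.17, -0.0]
contact_force: [0.1, -0.1, 0.2]
gripper_width: 0.003
grasp_force: 0.0
```

```bash
python3 - <<'E'
from h import *
plan([(.459,.145,.058,-19)])
E
```

```text
t 3.95 pos [0.4587 0.1439 0.1594] az -19.6 zdir [ 0.     0.002 -1.   ] F [ 0.1 -0.1  0.2]
[-0.     -0.001   0.1014] spin -0.6
```

send_rows(
  deltas="0 -0.002 0.03 0; 0 -0.002 0.06 0; 0 -0.002 0.085 0; 0 -0.002 0.101 0; 0 -0.002 0.101 0",
)

```text
t: 4.45
eef_pos: [0.4583, 0.1398, 0.0567]
tool_rot: [0.001, 0.985, -0.173, -0.002]
contact_force: [-0.2, -0.2, -0.3]
gripper_width: -0.001
grasp_force: 0.0
```

```bash
python3 - <<'E'
from h import *
A=np.array([.5223,.0832])
def P(az,off,r=.08):
    a=np.radians(az);return (*(A+r*np.array([np.cos(a),np.sin(a)])+off*np.array([np.sin(a),-np.cos(a)])),.058,az-180)
# lever az targets, off = finger-to-lever-centre distance guess 20mm
plan([P(z,.02) for z in (161,166,171,176,181,184,186,188,190,192,194,196)])
E
```

```text
t 4.45 pos [0.4583 0.1398 0.0567] az -19.9 zdir [-0.004 -0.002 -1.   ] F [-0.2 -0.2 -0.3]
[-0.0008  0.0127 -0.0012] spin -0.9
[-0.0022  0.0197 -0.0012] spin -5.9
[-0.0029  0.0269 -0.0012] spin -10.9
[-0.003   0.0341 -0.0011] spin -15.9
[-0.0024  0.0413 -0.0011] spin -20.9
[-0.0018  0.0455 -0.0011] spin -23.9
[-0.0012  0.0484 -0.0011] spin -25.9
[-0.0006  0.0512 -0.0011] spin -27.9
[ 0.0001  0.0539 -0.0011] spin -29.9
[ 0.001   0.0567 -0.0011] spin -31.9
[ 0.0019  0.0594 -0.0011] spin -33.9
[ 0.0029  0.0621 -0.0011] spin -35.9
```

Push to about 184° first, slowly.

send_rows(
  deltas="-0.001 0.013 0 -1; -0.002 0.02 0 -6; -0.003 0.027 0 -11; -0.003 0.034 0 -16; -0.0025 0.041 0 -21",
)

```text
t: 4.95
eef_pos: [0.4438, 0.1033, 0.0598]
tool_rot: [-0.0, 1.0, 0.011, 0.001]
contact_force: [-0.8, 0.9, -0.7]
gripper_width: -0.003
grasp_force: 0.7
```

```bash
cat >> h.py <<'E'
A=np.array([.5223,.0832])
def azs(p):
    for n in ['lever_top','pointer_tip','stud_red','stud_blue','stud_green','ring_axis']:
        for r in bot.landmark_of(p,n)[:1]:
            d=np.array(r['xyz'][:2])-A; print(n,round(r['confidence'],2),np.round(r['xyz'],4),'az',np.degrees(np.arctan2(d[1],d[0]))%360)
def P(az,off,r=.08):
    a=np.radians(az);return (*(A+r*np.array([np.cos(a),np.sin(a)])+off*np.array([np.sin(a),-np.cos(a)])),.058,az-180)
E
python3 - <<'E'
from h import *
plan([P(z,.02) for z in (181,184,187,190,193,196)])
for c in ('top','scene'):
    p=bot.read_camera(c);print(c);azs(p);save(p,'a_'+c)
E
```

```text
t 4.95 pos [0.4438 0.1033 0.0598] az 1.3 zdir [ 0.001  0.    -1.   ] F [-0.8  0.9 -0.7]
[-0.0019  0.0014  0.0018] spin 0.3
[-0.0028  0.0056  0.0018] spin -2.7
[-0.0036  0.0099  0.0018] spin -5.7
[-0.0041  0.0142  0.0018] spin -8.7
[-0.0044  0.0185  0.0017] spin -11.7
[-0.0045  0.0228  0.0017] spin -14.7
top
lever_top 0.56 [0.4499 0.0867 0.0803] az 177.2323310780682
ring_axis 0.84 [0.5241 0.0849 0.0337] az 43.363422958383026
scene
lever_top 0.75 [0.4449 0.0832 0.0803] az 180.0
pointer_tip 0.77 [0.4106 0.0846 0.0227] az 179.28191681803494
stud_red 0.38 [0.4151 0.0522 0.0123] az 196.1287643378148
stud_blue 0.58 [0.4359 0.1522 0.0076] az 141.38874747963598
stud_green 0.54 [0.5232 0.0793 0.0229] az 282.99461679191666
ring_axis 0.78 [0.5258 0.0846 0.0405] az 21.80140948635146
```

send_rows(
  deltas="-0.003 0.0055 0.001 -3; -0.0035 0.01 0.001 -6; -0.004 0.014 0.001 -9; -0.0045 0.0175 0.001 -11; -0.0045 0.0175 0.001 -11",
)

```text
t: 6.15
eef_pos: [0.4391, 0.0857, 0.0577]
tool_rot: [-0.0, 0.994, 0.106, 0.0]
contact_force: [0.5, 0.3, 0.7]
gripper_width: -0.001
grasp_force: 0.0
```

```bash
python3 - <<'E'
from h import *
plan([P(z,.02) for z in (193,194,195,196,197,198)])
for c in ('scene','wrist','top'):
    p=bot.read_camera(c);print(c);azs(p);save(p,'b_'+c)
    if c=='scene': cv2.imwrite('pics/b_crop.png',cv2.resize(p['img'][190:280,230:340,::-1],(733,600),interpolation=cv2.INTER_CUBIC))
E
```

```text
t 6.15 pos [0.4391 0.0857 0.0577] az 12.1 zdir [ 0.  0. -1.] F [0.5 0.3 0.7]
[ 0.0005  0.0012 -0.0003] spin -0.9
[ 0.0002  0.0026 -0.0003] spin -1.9
[-0.0001  0.004  -0.0003] spin -2.9
[-0.0003  0.0054 -0.0003] spin -3.9
[-0.0006  0.0068 -0.0003] spin -4.9
[-0.0008  0.0082 -0.0003] spin -5.9
scene
lever_top 0.83 [0.4449 0.0712 0.0819] az 188.8129016377444
pointer_tip 0.65 [0.4079 0.0633 0.0199] az 189.86792055454546
stud_red 0.38 [0.4136 0.0536 0.0162] az 195.2328159484376
stud_blue 0.57 [0.4384 0.1554 0.0052] az 139.28641587698024
stud_green 0.48 [ 0.4829 -0.0201  0.0119] az 249.1224806698525
ring_axis 0.81 [0.523  0.0812 0.0401] az 289.29004621918955
wrist
lever_top 0.6 [0.4504 0.0704 0.0796] az 190.09433016128412
stud_blue 0.97 [0.433  0.1483 0.01  ] az 143.9078253484196
stud_green 0.7 [ 0.4851 -0.0232  0.012 ] az 250.72914513146287
ring_axis 0.64 [0.5227 0.0823 0.0365] az 293.9624889745818
top
stud_blue 0.63 [0.4165 0.3465 0.0008] az 111.89139689409063
stud_green 0.65 [ 0.4564 -0.2635  0.0017] az 259.23772640936227
ring_axis 0.93 [0.522  0.0838 0.0369] az 116.56505117707535
```

View pics/b_crop.png

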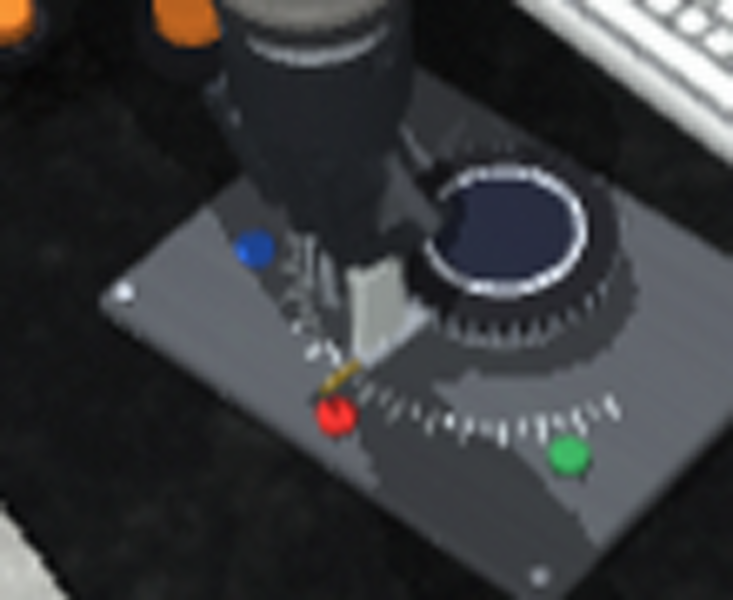

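The pointer at crop (340,380) stops short of the red stud at (335,415), about 190° against 196°. Next I push 3.5° more.

send_rows(
  deltas="0 0.003 0 -2; -0.0003 0.005 0 -3.5; -0.0003 0.005 0 -3.5",
)

```text
t: 7.5
eef_pos: [0.4397, 0.0808, 0.0577]
tool_rot: [-0.0, 0.991, 0.136, -0.0]
contact_force: [0.1, -0.0, 0.1]
gripper_width: 0.003
grasp_force: 0.1
```

```bash
python3 - <<'E'
from h import *
plan([P(z,.02) for z in (195,196,197,198)])
for c in ('scene','wrist','scene','wrist'):
    p=bot.read_camera(c);print(c);azs(p);save(p,'c_'+c)
    if c=='scene': cv2.imwrite('pics/c_crop.png',cv2.resize(p['img'][210:270,250:330,::-1],(800,600),interpolation=cv2.INTER_CUBIC))
E
```

```text
t 7.5 pos [0.4397 0.0808 0.0577] az 15.7 zdir [-0.  0. -1.] F [ 0.1 -0.   0.1]
[ 0.0004 -0.0009 -0.0003] spin 0.7
[ 0.      0.0005 -0.0003] spin -0.3
[-0.0003  0.0019 -0.0003] spin -1.3
[-0.0006  0.0033 -0.0003] spin -2.3
scene
lever_top 0.84 [0.4449 0.066  0.0788] az 192.52880770915152
pointer_tip 0.85 [0.4115 0.0543 0.0226] az 194.61876891921113
stud_red 0.74 [0.4474 0.0656 0.0754] az 193.22346379318955
stud_blue 0.71 [ 0.4497 -0.2641  0.0035] az 258.1928472746332
stud_green 0.5 [0.4162 0.0508 0.015 ] az 196.98121911447575
ring_axis 0.6 [0.5228 0.0813 0.038 ] az 284.74356283647234
wrist
lever_top 0.87 [0.4515 0.0658 0.0789] az 193.8075190162013
stud_blue 0.8 [0.4345 0.1526 0.0132] az 141.67599905618346
stud_green 0.96 [ 0.4815 -0.024   0.0143] az 249.16332463505645
ring_axis 0.91 [0.521  0.0822 0.0392] az 217.5685920288282
scene
lever_top 0.56 [0.4495 0.0638 0.0794] az 194.92161967831632
pointer_tip 0.61 [0.4114 0.0549 0.0211] az 194.31549595661696
stud_red 0.58 [0.4363 0.1535 0.0116] az 140.7359982448859
stud_blue 0.6 [ 0.4134  0.3411 -0.0016] az 112.89222763300806
stud_green 0.42 [ 0.4818 -0.0213  0.0166] az 248.81567115495392
ring_axis 0.85 [0.5212 0.0817 0.0399] az 233.7461622625555
wrist
lever_top 0.9 [0.4501 0.0649 0.0801] az 194.2228132400091
stud_blue 0.84 [0.4357 0.1529 0.0116] az 141.17115439288298
stud_green 0.82 [ 0.4817 -0.0227  0.0133] az 249.024148015897
ring_axis 0.96 [0.5226 0.0835 0.0347] az 45.00000000000398
```

View pics/c_wrist.png

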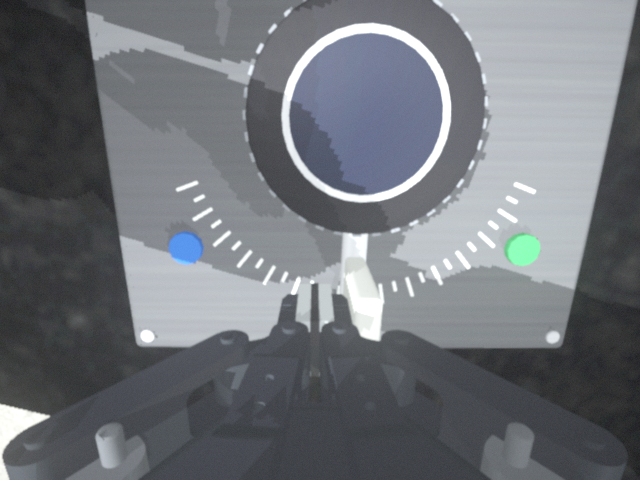

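Lever is now about 194°. I back off, rise and check the pointer against the stud unobstructed.

send_rows(
  deltas="0 -0.02 0 0; 0.01 -0.04 -0.03 0; 0.01 -0.06 -0.075 0; 0.01 -0.08 -0.12 0; 0.01 -0.08 -0.12 0",
)

```text
t: 9.4
eef_pos: [0.4303, 0.1655, 0.1834]
tool_rot: [-0.002, 0.99, 0.138, 0.005]
contact_force: [0.7, 0.3, 0.6]
gripper_width: 0.001
grasp_force: 0.0
```

```bash
cat >> h.py <<'E'
def back(p,uv,z):
    K=np.array([[p['fx'],0,p['cx']],[0,p['fy'],p['cy']],[0,0,1]])
    n=cv2.undistortPoints(np.array([[uv]],float),K,np.array(p['dist_coeffs'],float)).ravel()
    T=np.linalg.inv(p['camera_from_world']);d=T[:3,:3]@np.array([n[0],-n[1],-1]);o=T[:3,3]
    return o+d*(z-o[2])/d[2]
def blob(p,near,lo,hi,z,rad=25):
    """centre of the largest blob of HSV range near the expected world point"""
    hsv=cv2.cvtColor(p['img'],cv2.COLOR_RGB2HSV); m=cv2.inRange(hsv,lo,hi)
    if lo[0]==0: m|=cv2.inRange(hsv,(172,lo[1],lo[2]),(180,255,255))
    w=np.zeros_like(m);cv2.circle(w,tuple(int(v) for v in px(p,near)),rad,255,-1);m&=w
    n,l,s,c=cv2.connectedComponentsWithStats(m)
    if n<2: return None
    i=1+np.argmax(s[1:,4]);return c[i].round(1),s[i,4],back(p,c[i],z)
def studs(p):
    B=blob(p,(.436,.153,.017),(100,120,60),(130,255,255),.017);G=blob(p,(.482,-.021,.017),(45,90,60),(85,255,255),.017)
    Rr=blob(p,(.4147,.052,.017),(0,120,60),(8,255,255),.017);Y=blob(p,(.414,.056,.023),(16,110,60),(34,255,255),.023)
    for n,b in zip('BGRY',(B,G,Rr,Y)):
        if b: d=b[2][:2]-A;print(n,b[0],b[1],b[2].round(4),'az',(np.degrees(np.arctan2(d[1],d[0]))%360).round(2),'r',np.hypot(*d).round(4))
E
python3 - <<'E'
from h import *
plan([])
for c in ('wrist','scene','top'):
    p=bot.read_camera(c);print(c);studs(p);azs(p)
    if c=='wrist': save(p,'d_wrist')
E
```

```text
t 9.4 pos [0.4303 0.1655 0.1834] az 15.9 zdir [ 0.01   0.005 -1.   ] F [0.7 0.3 0.6]
wrist
B [330.8 223. ] 303 [0.4372 0.1522 0.017 ] az 140.95 r 0.1095
G [531.1 225. ] 320 [ 0.4853 -0.0225  0.017 ] az 250.7 r 0.112
R [426.5 273.9] 221 [0.4152 0.0522 0.017 ] az 196.14 r 0.1115
Y [427.6 264.8] 78 [0.4254 0.057  0.023 ] az 195.11 r 0.1004
lever_top 0.71 [0.449  0.0653 0.0801] az 193.72315489290582
pointer_tip 0.78 [0.4144 0.0546 0.0243] az 194.8454520820838
stud_red 0.79 [0.4082 0.0559 0.0123] az 193.4558429789237
stud_blue 0.58 [0.4353 0.1499 0.0131] az 142.5238204386386
stud_green 0.58 [ 0.4847 -0.0237  0.0108] az 250.62166700069514
ring_axis 0.7 [0.5232 0.0836 0.0369] az 23.962488974577774
scene
B [267.8 226.8] 29 [0.434  0.1505 0.017 ] az 142.7 r 0.111
G [314.9 257.8] 32 [ 0.4826 -0.0245  0.017 ] az 249.75 r 0.1148
R [280.2 252.3] 30 [0.4127 0.0488 0.017 ] az 197.42 r 0.1149
Y [282.  247.1] 10 [0.4248 0.0575 0.023 ] az 194.78 r 0.1009
lever_top 0.9 [0.448  0.0645 0.0764] az 194.12692996945788
pointer_tip 0.93 [0.4121 0.0566 0.0236] az 193.5704343851615
stud_red 0.57 [0.417  0.0503 0.0136] az 197.3509263947939
stud_blue 0.41 [0.4389 0.151  0.0075] az 140.8906264162041
stud_green 0.55 [ 0.6066  0.3608 -0.0013] az 73.10780956710123
ring_axis 0.48 [0.521  0.0786 0.0226] az 254.21924669048497
top
G [327.9 254.6] 35 [ 0.4844 -0.0238  0.017 ] az 250.49 r 0.1135
R [301.3 280.3] 31 [0.4145 0.0514 0.017 ] az 196.42 r 0.1123
Y [298.8 276.2] 6 [0.4258 0.0579 0.023 ] az 194.7 r 0.0997
lever_top 0.7 [0.4503 0.0627 0.0787] az 195.89283098033735
pointer_tip 0.75 [0.4137 0.0514 0.0201] az 196.32096373061935
stud_red 0.64 [0.4126 0.0557 0.0222] az 194.0731054269279
stud_green 0.57 [ 0.4847 -0.0232  0.0113] az 250.53743439063635
ring_axis 0.87 [0.522  0.0825 0.0355] az 246.80140948635386
```

View pics/d_wrist.png

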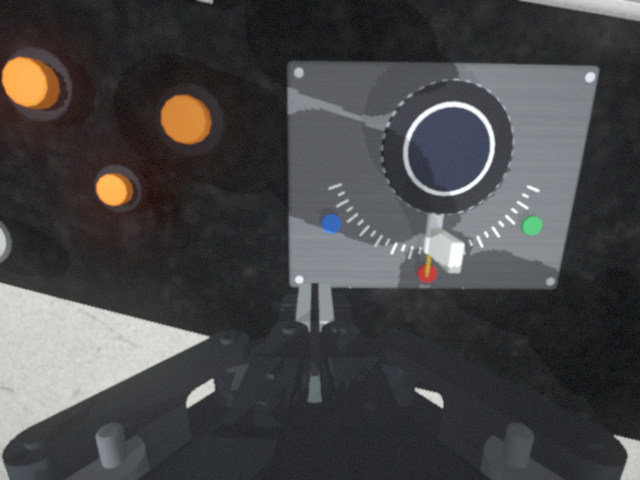

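The lever is free and the pointer tip (428,265) runs over the stud (427,274), about 1–1.5° short. I nudge it about 1.8 mm beyond the last contact position.

```bash
python3 - <<'E'
from h import *
plan([(.4335,.102,.15,16),(.4335,.102,.058,16),(.4375,.088,.058,16),(.4402,.0790,.058,16)])
E
```

```text
t 10.45 pos [0.4278 0.1607 0.1778] az 15.7 zdir [ 0. -0. -1.] F [ 0.6 -0.2  0.2]
[-0.0104  0.0581  0.0278] spin -0.3
[-0.0104  0.0581  0.1198] spin -0.3
[-0.0103  0.0726  0.1198] spin -0.3
[-0.0102  0.082   0.1198] spin -0.3
```

send_rows(
  deltas="-0.01 0.03 0.02 0; -0.01 0.055 0.045 0; -0.01 0.058 0.08 0; -0.01 0.058 0.11 0; -0.01 0.058 0.12 0",
)

```text
t: 10.95
eef_pos: [0.4322, 0.1014, 0.0555]
tool_rot: [0.0, 0.991, 0.136, -0.002]
contact_force: [0.7, 0.1, -0.5]
gripper_width: 0.004
grasp_force: 0.0
```

send_rows(
  deltas="0 0.007 0 0; 0 0.0145 0 0; 0 0.02 0 0; 0 0.024 0 0; 0 0.024 0 0",
)

```text
t: 11.45
eef_pos: [0.4411, 0.0784, 0.0585]
tool_rot: [0.0, 0.991, 0.136, 0.001]
contact_force: [0.4, -0.3, 0.4]
gripper_width: -0.001
grasp_force: 0.0
```

send_rows(
  deltas="0 0 0 0; 0 0 0 0",
)

```text
t: 11.65
eef_pos: [0.4404, 0.0792, 0.0579]
tool_rot: [0.0, 0.991, 0.136, 0.0]
contact_force: [-0.8, -0.1, -0.5]
gripper_width: -0.002
grasp_force: 0.0
```

```bash
python3 - <<'E'
from h import *
plan([(.4402,.0790,.058,16)])
for c in ('scene','wrist','top'):
    p=bot.read_camera(c);print(c);studs(p);azs(p)
E
```

```text
t 11.65 pos [0.4404 0.0792 0.0579] az 15.7 zdir [ 0.  0. -1.] F [-0.8 -0.1 -0.5]
[-0.0002  0.0001 -0.0001] spin -0.3
scene
B [267.8 226.8] 29 [0.434  0.1505 0.017 ] az 142.7 r 0.111
G [314.9 257.8] 32 [ 0.4826 -0.0245  0.017 ] az 249.75 r 0.1148
R [280.2 252.2] 28 [0.4129 0.0489 0.017 ] az 197.41 r 0.1147
Y [282.8 247.8] 6 [0.4253 0.0539 0.023 ] az 196.83 r 0.1013
lever_top 0.92 [0.4492 0.062  0.0793] az 196.1728820091642
pointer_tip 0.82 [0.4129 0.0515 0.0214] az 196.15959764838757
stud_red 0.58 [0.4168 0.0529 0.0163] az 196.0242662771659
stud_blue 0.44 [0.4373 0.154  0.0085] az 140.20769181942222
stud_green 0.44 [ 0.4832 -0.0221  0.0097] az 249.6290295941506
ring_axis 0.98 [0.5253 0.0803 0.0402] az 315.9710219310792
wrist
B [182.1 247.1] 848 [0.4376 0.1515 0.017 ] az 141.08 r 0.1088
G [518.4 248.9] 860 [ 0.4854 -0.0224  0.017 ] az 250.72 r 0.1119
lever_top 0.85 [0.4499 0.0636 0.0795] az 195.14792373081733
stud_blue 0.92 [0.4342 0.1495 0.0147] az 143.03656679139047
stud_green 0.91 [ 0.4846 -0.0225  0.014 ] az 250.37021660807716
ring_axis 0.71 [0.5225 0.0824 0.0364] az 284.0362434679251
top
G [327.9 254.6] 35 [ 0.4844 -0.0238  0.017 ] az 250.49 r 0.1135
stud_green 0.44 [ 0.4881 -0.0222  0.0121] az 252.02288441939805
ring_axis 0.76 [0.521  0.0849 0.0337] az 127.40535663140776
```

Moved as intended. I back off, rise and verify on the way to the lamp.

send_rows(
  deltas="0 -0.02 0 0; 0.01 -0.04 -0.03 0; 0.01 -0.06 -0.075 0; 0.01 -0.08 -0.12 0; 0.01 -0.08 -0.12 0",
)

```text
t: 13.2
eef_pos: [0.4308, 0.1636, 0.1834]
tool_rot: [-0.002, 0.99, 0.138, 0.005]
contact_force: [0.7, 0.2, -0.6]
gripper_width: -0.002
grasp_force: 0.0
```

send_rows(
  deltas="0 0 0 0; 0 0 0 0",
)

```text
t: 13.4
eef_pos: [0.4277, 0.1577, 0.1767]
tool_rot: [0.001, 0.991, 0.136, -0.001]
contact_force: [0.7, -0.5, -1.0]
gripper_width: -0.0
grasp_force: 0.0
```

```bash
python3 - <<'E'
from h import *
for c in ('scene','top','wrist'):
    p=bot.read_camera(c);print(c);studs(p)
    L=blob(p,(.412,.343,.022),(5,120,60),(20,255,255),.022,10 if c!='wrist' else 30);print('lamp',L)
find(p,['lamp_top','pointer_tip','stud_red'])
cv2.imwrite('pics/e.png',cv2.resize(p['img'][200:300,360:500,::-1],(784,560),interpolation=cv2.INTER_CUBIC))
plan([(.412,.343,.06)])
E
```

```text
scene
B [267.8 226.8] 29 [0.434  0.1505 0.017 ] az 142.7 r 0.111
G [314.9 257.8] 32 [ 0.4826 -0.0245  0.017 ] az 249.75 r 0.1148
R [280.1 252.2] 30 [0.4126 0.049  0.017 ] az 197.3 r 0.1149
Y [282.8 247.8] 6 [0.4253 0.0539 0.023 ] az 196.83 r 0.1013
lamp (array([230. , 191.8]), np.int32(73), array([0.41018766, 0.33938183, 0.022     ]))
top
G [327.9 254.6] 36 [ 0.4843 -0.0235  0.017 ] az 250.4 r 0.1133
R [301.1 280.4] 31 [0.4142 0.052  0.017 ] az 196.11 r 0.1125
Y [300. 275.] 9 [0.429  0.0546 0.023 ] az 197.03 r 0.0976
lamp (array([195.6, 282.8]), np.int32(102), array([0.41294288, 0.34355125, 0.022     ]))
wrist
B [322.9 216.9] 324 [0.4372 0.1522 0.017 ] az 140.98 r 0.1096
G [529.1 217.8] 335 [ 0.4853 -0.0225  0.017 ] az 250.72 r 0.112
R [420.7 268.2] 233 [0.4153 0.0533 0.017 ] az 195.64 r 0.1111
Y [426.7 259.9] 81 [0.4258 0.0533 0.023 ] az 197.19 r 0.101
lamp (array([ 99.4, 183.3]), np.int32(1090), array([0.41559014, 0.34120369, 0.022     ]))
lamp_top 0.91 [0.4845 0.4192 0.0281] [ 3 69]
lamp_top 0.81 [0.4882 0.2903 0.0361] [166 110]
lamp_top 0.69 [0.4135 0.3453 0.0218] [ 94 184]
pointer_tip 0.94 [0.4129 0.0483 0.026 ] [428 276]
stud_red 0.7 [0.4111 0.0548 0.0125] [416 270]
t 13.7 pos [0.428  0.1584 0.177 ] az 15.6 zdir [-0.002 -0.    -1.   ] F [0.1 0.4 1.3]
[ 0.0345 -0.1821  0.1169] spin 0
```

View pics/e.png

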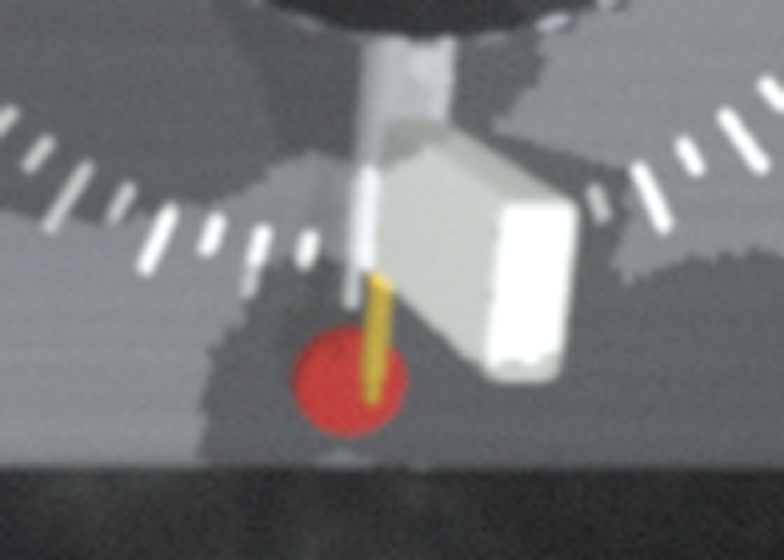

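Pointer appears to be over the stud, slightly right of its middle, but part of that is parallax. I take one view from straight over it.

send_rows(
  deltas="0 0.048 0 0; 0 0.097 0 0; 0 0.099 0 0; 0 0.099 0 0; 0 0.099 0 0",
)

```text
t: 14.2
eef_pos: [0.4548, 0.0644, 0.1776]
tool_rot: [-0.0, 0.991, 0.137, -0.0]
contact_force: [-0.3, 0.4, -0.5]
gripper_width: -0.002
grasp_force: 0.0
```

```bash
cat >> h.py <<'E'
def redfit(p):
    hsv=cv2.cvtColor(p['img'],cv2.COLOR_RGB2HSV);m=cv2.inRange(hsv,(0,100,60),(9,255,255))|cv2.inRange(hsv,(172,100,60),(180,255,255))
    w=np.zeros_like(m);cv2.circle(w,tuple(int(v) for v in px(p,(.4147,.052,.017))),35,255,-1);m&=w
    n,l,s,c=cv2.connectedComponentsWithStats(m);pts=np.argwhere(m)[:,::-1].astype(np.float32)
    (u,r)=cv2.minEnclosingCircle(pts);X=back(p,u,.017);d=X[:2]-A;print('redfit',np.round(u,1),round(r,1),X.round(4),'az',np.degrees(np.arctan2(d[1],d[0]))%360)
E
python3 - <<'E'
from h import *
plan([])
p=bot.read_camera('wrist');studs(p);redfit(p)
cv2.imwrite('pics/f.png',cv2.resize(p['img'][190:310,240:400,::-1],(800,600),interpolation=cv2.INTER_CUBIC))
E
```

```text
t 14.2 pos [0.4548 0.0644 0.1776] az 15.7 zdir [-0.     0.001 -1.   ] F [-0.3  0.4 -0.5]
B [212.9 218.3] 328 [0.4373 0.1517 0.017 ] az 141.15 r 0.1092
G [419.5 219.4] 324 [ 0.4854 -0.0231  0.017 ] az 250.88 r 0.1125
R [315.  272.3] 141 [0.4129 0.0517 0.017 ] az 196.05 r 0.1139
Y [317.1 270.9] 8 [0.4169 0.0509 0.023 ] az 197.02 r 0.1102
redfit [316. 269.] 10.0 [0.4162 0.0518 0.017 ] az 196.50752377377876
```

View pics/f.png

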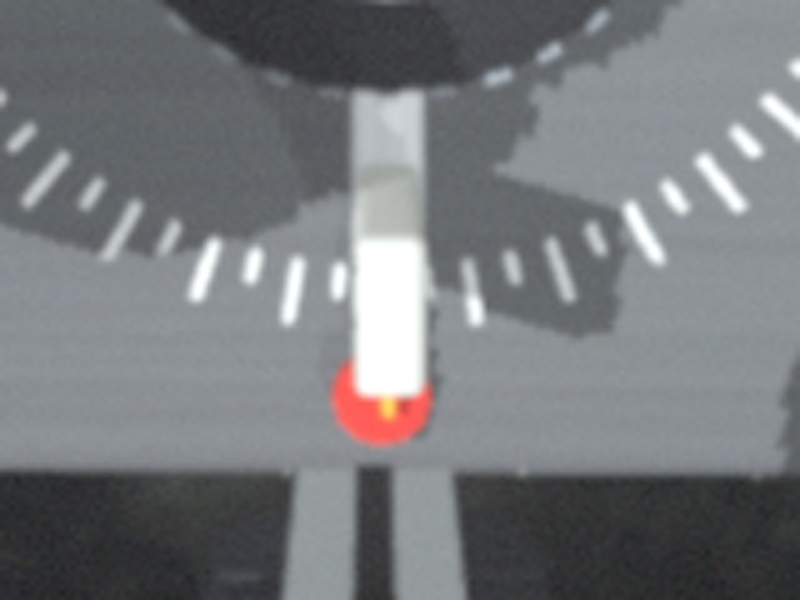

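From straight above, the pointer (389,405) is about 1 mm from the stud's middle (383,395), which is good. Now the lamp.

```bash
python3 - <<'E'
from h import *
plan([(.413,.343,.15),(.413,.343,.045)])
E
```

```text
t 14.25 pos [0.4548 0.0648 0.1777] az 15.8 zdir [-0.     0.001 -1.   ] F [-1.4  0.6  0.2]
[ 0.0354 -0.2791  0.0278] spin 0
[ 0.0355 -0.279   0.1328] spin 0
```

send_rows(
  deltas="0 -0.048 0 0; 0.01 -0.097 0 0; 0.02 -0.145 0.01 0; 0.025 -0.19 0.015 0; 0.03 -0.235 0.02 0",
)

```text
t: 14.75
eef_pos: [0.419, 0.3011, 0.1576]
tool_rot: [-0.0, 0.99, 0.138, -0.0]
contact_force: [1.1, 0.6, 0.1]
gripper_width: 0.003
grasp_force: 0.0
```

send_rows(
  deltas="0.005 -0.044 0.01 0; 0.005 -0.044 0.03 0; 0.005 -0.044 0.06 0; 0.005 -0.044 0.06 0; 0.005 -0.044 0.06 0",
)

```text
t: 15.25
eef_pos: [0.4125, 0.3422, 0.0978]
tool_rot: [0.0, 0.991, 0.137, -0.001]
contact_force: [0.1, 0.1, -0.2]
gripper_width: 0.0
grasp_force: 0.0
```

```bash
python3 - <<'E'
from h import *
plan([(.413,.343,.04)])
for c in ('top','wrist'):
    p=bot.read_camera(c);print(c);find(p,['lamp_top','lamp_base']);print(blob(p,(.413,.343,.022),(5,120,60),(20,255,255),.022,60 if c=='wrist' else 10))
    save(p,'g_'+c)
E
```

```text
t 15.25 pos [0.4125 0.3422 0.0978] az 15.8 zdir [-0.001 -0.    -1.   ] F [ 0.1  0.1 -0.2]
[ 0.0008 -0.0006  0.0578] spin 0
top
lamp_top 0.56 [0.4815 0.4201 0.033 ] [167 258]
lamp_top 0.44 [0.4852 0.2912 0.0311] [214 256]
lamp_base 0.76 [0.479  0.4219 0.0021] [170 260]
lamp_base 0.72 [0.4907 0.295  0.0005] [215 255]
(array([200. , 282.8]), np.int32(4), array([0.412972  , 0.33137788, 0.022     ]))
wrist
lamp_top 0.76 [0.4131 0.342  0.0175] [314 255]
lamp_top 0.74 [0.4915 0.288  0.0344] [443 163]
lamp_top 0.58 [0.4816 0.4168 0.0301] [219 116]
lamp_base 0.94 [ 4.144e-01  3.428e-01 -3.000e-04] [314 245]
lamp_base 0.71 [0.4847 0.2902 0.0038] [419 169]
lamp_base 0.61 [0.4792 0.4182 0.0022] [228 123]
(array([348.9, 251. ]), np.int32(551), array([0.423388  , 0.32158796, 0.022     ]))
```

View pics/g_wrist.png

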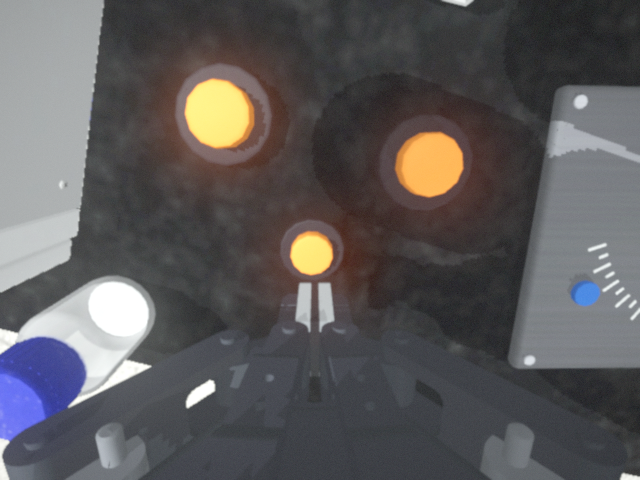

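The smallest button, at (312,253), lies in line with the fingertips. Descending.

send_rows(
  deltas="0.001 -0.0005 0.025 0; 0.001 -0.0005 0.048 0; 0.001 -0.0005 0.06 0; 0.001 -0.0005 0.06 0; 0.001 -0.0005 0.06 0",
)

```text
t: 16.05
eef_pos: [0.4145, 0.3427, 0.0383]
tool_rot: [-0.0, 0.991, 0.136, 0.0]
contact_force: [-0.0, -0.3, 0.1]
gripper_width: 0.004
grasp_force: 0.0
```

send_rows(
  deltas="0 0 0.004 0; 0 0 0.008 0; 0 0 0.011 0; 0 0 0.014 0; 0 0 0.014 0",
)

```text
t: 16.55
eef_pos: [0.4148, 0.3428, 0.0242]
tool_rot: [-0.0, 0.991, 0.136, 0.001]
contact_force: [-0.3, 0.8, 4.8]
gripper_width: 0.006
grasp_force: 2.4
```

send_rows(
  deltas="0 0 0.0015 0; 0 0 0.0015 0; 0 0 0.0015 0",
)

```text
t: 16.85
eef_pos: [0.4149, 0.3428, 0.0239]
tool_rot: [0.0, 0.991, 0.136, 0.001]
contact_force: [-1.4, -2.9, 18.6]
gripper_width: 0.002
grasp_force: 9.5
```

send_rows(
  deltas="0 0 0 0; 0 0 0 0; 0 0 0 0",
)

```text
t: 17.15
eef_pos: [0.4149, 0.3428, 0.0239]
tool_rot: [0.0, 0.991, 0.136, 0.001]
contact_force: [-2.7, -2.6, 18.1]
gripper_width: 0.001
grasp_force: 9.4
```

```bash
python3 - <<'E'
from h import *
plan([])
for c in ('scene','top'):
    p=bot.read_camera(c);studs(p)
F=bot.get_obs()['contact_force'];print(F)
if 8<F[2]<32: print(bot.hand_in())
E
```

```text
t 17.15 pos [0.4149 0.3428 0.0239] az 15.7 zdir [ 0.002  0.    -1.   ] F [-2.7 -2.6 18.1]
B [267.7 226.8] 30 [0.4337 0.1505 0.017 ] az 142.79 r 0.1113
G [315.  257.8] 33 [ 0.4827 -0.0248  0.017 ] az 249.86 r 0.115
R [280.  252.2] 29 [0.4124 0.0493 0.017 ] az 197.16 r 0.115
Y [283.  247.6] 7 [0.4262 0.0544 0.023 ] az 196.69 r 0.1003
B [265.  273.3] 34 [0.4359 0.1519 0.017 ] az 141.52 r 0.1104
G [327.9 254.6] 36 [ 0.4843 -0.0235  0.017 ] az 250.4 r 0.1133
R [301.1 280.4] 30 [0.4141 0.052  0.017 ] az 196.09 r 0.1127
Y [299.9 275. ] 10 [0.429  0.0549 0.023 ] az 196.87 r 0.0975
[-3.127003   -3.15408926 18.99573712]
the job is handed in; nothing more can be done
None
```

I handed the job in at about 17 s: the pointer stands within about 1 mm of the middle of the red stud, the lever is released, and the fingertips are holding the smallest orange button down against its stop with about 18 N.

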